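# Unscrew the tight cap of a six-sided jar in its holder and keep it in hand

## Task

Take the six-sided amber jar with the brass cap out of the crate and push it fully down, upright, into the six-sided jar holder, which keeps it from turning. Then unscrew its tight cap anticlockwise, stop turning as soon as the threads let go, lift the cap straight off and finish while still holding it level over the jar, its lower edge about two centimetres above the mouth. Leave the jar seated in the holder, and do not tip the jar or disturb the other things in the crate.

Things in the scene. Friction and masses are not known exactly. Their poses are not given: they have to be found in the camera images.
- jar: Amber glass jar, 0.3 kg: hexagonal prism 50 mm across flats (58 over corners), 80 mm high, then a round neck (52 mm over its thread ledges) up to the mouth at 105 mm; 111 mm high with its cap on, and may be carried by the cap. Starts upright in the crate. Origin: centre of the underside, z up, x square to one flat side (yaw matters only modulo 60 degrees).
- cap: Round brass cap of the jar, 60 mm across, 19 mm high, 0.05 kg; grip it across its rim from above. Origin: centre of the skirt's lower edge, z up; screwed tight, this lies 91 to 92 mm above the jar's underside, and its x axis along the jar's. Tight: turning takes roughly 0.3 to 0.8 N m, more than a loose jar resists, so brace the jar in the holder.
- jar_mouth (a point): Centre of the jar's mouth, 105 mm above the jar's underside; a rubber seal ring on it springs up 2 mm more when the cap is off.
- holder: Fixed grey jar holder on a round foot 100 mm across, with a hexagonal socket 53 mm across flats (1.5 mm clearance on each side of the jar) and a flared black lip ending 35 mm up. Origin: centre of the underside, z up, x square to one flat side of the socket: a jar with the same yaw (modulo 60 degrees) fits, and can then turn only about 7 degrees either way.
- crate: Fixed slatted wooden crate, 205 x 165 x 55 mm (its x and y axes), floor 6 mm thick, open above. Origin: centre of the underside. The jar and four shorter things stand in it, one in the middle and one near each corner; which is where varies.
- round_jar_green: Small round empty glass jar with a green lid, 55 mm across, 70 mm high, in the crate; leave alone. Origin: centre of the underside.
- round_jar_red: Small round jar with a red lid, 56 mm across, 70 mm high, in the crate; leave alone. Origin: centre of the underside.
- shaker: Shaker with a grey top, 37 mm across, 69 mm high, in the crate; leave alone. Origin: centre of the underside.
- dark_shaker: Shaker with a dark green top, 37 mm across, 69 mm high, in the crate; leave alone. Origin: centre of the underside.
- cap_top (a point): Centre of the cap's top, 19 mm above its origin. The cap's three lugs sit under three ledges on the neck: turned anticlockwise seen from above they come clear after about 50 degrees and meet a stop at about 85, so 65 to 70 degrees relative to the jar is best. Turn it level without lifting; then it lifts straight off.
- holder_floor (a point): Centre of the socket's floor, 6 mm above the holder's origin; the seated jar's underside rests here.
There are look-alikes about, which are no part of the job. Of the things that look like the cap, the smaller one is meant.

How it is judged:
By the outcome, as a careful person would: the job done as asked, in the order asked, and still so for the second after the job is handed in, while the arm keeps its last pose, push and grip.
It also fails if it takes over 38 s, if anything falls off the work surface, if the arm or the gripper's body presses on something with over 40 N, if the wrist force passes 120 N, or if a joint passes its speed limit or range.

## Robot

A 7-joint arm with a two-finger parallel gripper is mounted at the origin on a cart in front of the work surface, level with it; the furniture and walls round the work are solid. World frame = base frame: x ahead of the robot, y to its left, z up, the work surface at z = 0. Lengths are in m, angles in rad, forces in N, time in s.
With the tool pointing down it reaches from about 0.4 to 0.875 m from the base axis. Payload 6.5 kg.
Tool frame: the origin (TCP) lies at the very end of the fingers, on their centre line; the grasp point (between the pads) lies 19 mm behind it; z points along the fingers, y is the line along which they close (so a half turn about z gives the same grasp; the last joint's range is limited). The gripper opens to 85 mm and grips with 20 to 120 N. Pads are 22 mm wide; open, the fingers measure 114 mm over their backs; the gripper's body (76 mm by 85 mm) begins 54 mm behind the grasp point. The pads swing forward as they close: fully open they stand 13 mm farther back than shut.
Start: joints at [-1.287, 0.536, -0.004, 1.538, 0.003, 1.067, -0.071], TCP at [0.223, 0.611, 0.204] pointing down, gripper open.
Joint ranges: [-2.7, 2.7], [-0.37, 2.16], [-1.27, 1.26], [0.24, 2.4], [-1.31, 4.45], [0.19, 1.91], [-2.76, 2.76]. Speed limits (rad/s): [2.39, 2.39, 3.14, 3.14, 3.14, 3.14, 3.14].

## Interface

Orientations are given as a unit quaternion [x, y, z, w].
In Python, from plant import telemetry, vision, ctrl gives the robot as it stands.
- The arm moves only by the shell command python3 -m creep 'ROWS' [FORCE]. ROWS is JSON, a list of rows, each an object with "gripper": the finger opening in m, from 0 to 0.0854; "delta_pos": the shift along the tool's x, y, z in m, a list of three; "delta_rot": the turn, a rotation vector about the tool's x, y, z in rad, a list of three. A call has 1 to 20 rows; each row shifts and turns the commanded pose from where the row before left it, along the tool's axes as they then stand; what a row does not reach is not made up. A row lasts 1/12 s, in which the tool goes at most 41.7 mm and 7.16 degrees, less where a joint would pass 70% of its speed; a pose out of reach is approached as far as the arm can. A call with a gripper value outside its range is refused whole. The fingers move at their own pace and stop on an object; FORCE is the grip in N (left out, the last holds). Time passes only in rows, so rows that do not move let the fingers close. It gives the time, the measured TCP pose, the force, the opening and the grip force at its end, in the units of the state.
- telemetry.observe(): the state, without advancing time (a new reading comes with each control period).
- vision.snapshot(name): name is "scene" or "top" or "wrist"; returns the picture (480x640x3 uint8, red, green, blue); there is no depth.
- vision.get_calibration(name): a dict with "mtx" (3x3 intrinsics, pixels), "R" (3x3) and "t" (3): a world point X has camera coordinates R X + t; the wrist camera has in their place "tool_from_camera" (4x4, takes a point from camera to tool coordinates, whose origin is the TCP and whose axes are the flange's). Camera axes: x right, y down, z forward; pixel columns grow to the right and rows downward; lengths in m; the calibration is good to about 2 mm. A picture is of the moment at which its call begins: read the wrist's pose just before it. get_calibration takes no time and is no camera call.
- ctrl.job_done(): hands the job in; it is judged then, once.
The state is a dict: "time_s": time; "qpos": joint angles; "dq": joint speeds; "joint_torque": joint torques, N m; "ee_pos": TCP position; "tool_rot": TCP orientation; "force": force on the tool from outside, world axes, zero at the start; "wrist_torque": the same for the moment, N m; "finger_gap": finger opening in m; "grasp_force": force on a finger pad.
Only numpy, scipy, OpenCV 4.12 (cv2) and the standard library are available. Lean on these libraries where they do the work, as an engineer would, in place of code of your own. Each camera call takes 0.05 s, during which the arm holds its last target. There are 200 camera calls.

## Working session

There is one attempt and no reset: what is moved stays moved. The work goes in short steps, Python scripts to look and compute and a shell command to move; the robot and the scene stay as the last step left them, time stands still between calls to the robot, and variables do not carry over. Pictures are saved under pics/ and viewed, at most 10 in all, crops included, and the job is handed in when it is done.

```bash
ls; mkdir -p pics; python3 - <<'E'
from plant import telemetry, vision, ctrl
import cv2, numpy as np
o=telemetry.observe(); print(o)
ims=[]
for n in ("scene","top","wrist"):
    o=telemetry.observe() 
    im=vision.snapshot(n); cv2.imwrite(f"pics/{n}0.png",im[:,:,::-1]); print(n,vision.get_calibration(n))
E
```

```text
pics
{'time_s': 0.0, 'qpos': array([-1.2871837 ,  0.53718921, -0.00440113,  1.53886082,  0.00257518,
        1.06729835, -0.07122037]), 'dq': array([-0.0002233 , -0.000447  ,  0.00147501,  0.0002927 ,  0.0010449 ,
        0.00084518,  0.00266592]), 'joint_torque': array([ 3.30267912e-04, -5.83409536e+01,  1.04889996e+00, -2.59108454e+01,
        1.23475344e-02,  9.66815685e-03, -2.15988013e-05]), 'ee_pos': array([0.22257264, 0.60998583, 0.20300335]), 'tool_rot': array([ 1.74012208e-01,  9.84743107e-01, -8.70398397e-04, -8.99314161e-05]), 'force': array([ 0.39883838,  0.72265315, -0.76921601]), 'wrist_torque': array([ 0.01482742, -0.03747731, -0.0101736 ]), 'grasp_force': 0.0, 'finger_gap': 0.08544071703674051}
scene {'mtx': array([[616.67097693,   0.        , 324.24289353],
       [  0.        , 616.67097693, 237.20778372],
       [  0.        ,   0.        ,   1.        ]]), 'R': array([[ 0.42000493, -0.90741209, -0.01411233],
       [-0.79531018, -0.36053827, -0.48733344],
       [ 0.43712422,  0.21590613, -0.87310192]]), 't': array([-0.18260401,  0.50047135,  0.79067409])}
top {'m
[... 191 characters left out ...]
997657, -0.00267689],
       [-0.99198159,  0.00658824, -0.12621064],
       [ 0.12622532,  0.00186021, -0.99199985]]), 't': array([0.03441482, 0.56468792, 0.89487935])}
wrist {'mtx': array([[330.98687555,   0.        , 326.24855515],
       [  0.        , 330.98687555, 238.5269956 ],
       [  0.        ,   0.        ,   1.        ]]), 'tool_from_camera': array([[-3.94274865e-04, -9.64140168e-01, -2.65393258e-01,
         6.60299487e-02],
       [ 9.99999768e-01, -2.32825934e-04, -6.39797483e-04,
        -1.80688336e-04],
       [ 5.55064019e-04, -2.65393449e-01,  9.64140036e-01,
        -1.69651513e-01],
       [ 0.00000000e+00,  0.00000000e+00,  0.00000000e+00,
         1.00000000e+00]])}
```

View pics/top0.png

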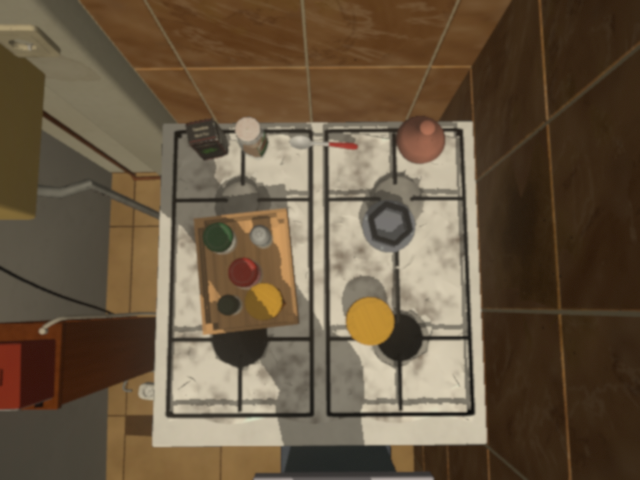

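View pics/scene0.png

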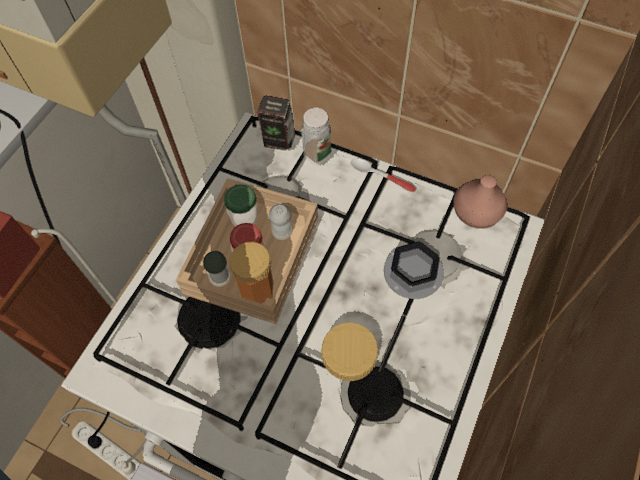

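The top view shows the jar's cap at about (265,301), a larger look-alike at (370,320) and the holder at (390,224). The scene view shows the jar's cap at (250,263) with the amber body below it, and the holder at (415,265). I'll enlarge both views for yaw and triangulate the cap.

```bash
cat > h.py <<'E'
import cv2, numpy as np
from plant import telemetry, vision
from scipy.spatial.transform import Rotation as Rn
C={n:vision.get_calibration(n) for n in("scene","top","wrist")}
def ray(n,uv,o=None):
    c=C[n]; d=np.linalg.inv(c["mtx"])@[uv[0],uv[1],1]
    if n!="wrist": return -c["R"].T@c["t"], c["R"].T@d
    T=c["tool_from_camera"]; Rt=Rn.from_quat(o["tool_rot"]).as_matrix()
    return o["ee_pos"]+Rt@T[:3,3], Rt@T[:3,:3]@d
def plane(n,uv,z,o=None):
    p,d=ray(n,uv,o); return p+d*(z-p[2])/d[2]
def tri(a,b):
    A=np.zeros((3,3));B=np.zeros(3); rs=[]
    for p,d in(a,b):
        d=d/np.linalg.norm(d);M=np.eye(3)-np.outer(d,d);A+=M;B+=M@p;rs.append((M,p))
    x=np.linalg.solve(A,B); return x,[np.linalg.norm(M@(x-p)) for M,p in rs]
def blobs(im,lo,hi,amin=60):
    m=cv2.inRange(cv2.cvtColor(im,cv2.COLOR_RGB2HSV),lo,hi)
    cs,_=cv2.findContours(m,cv2.RETR_EXTERNAL,cv2.CHAIN_APPROX_NONE)
    return m,[c for c in cs if cv2.contourArea(c)>amin]
E
python3 - <<'E'
from h import *
S=cv2.imread("pics/scene0.png");T=cv2.imread("pics/top0.png")
for n,I in(("scene",S),("top",T)):
    m,b=blobs(I[:,:,::-1].copy(),(15,130,130),(28,255,255),250)
    for c in b:
        e=cv2.fitEllipse(cv2.convexHull(c)); print(n,cv2.contourArea(c),np.round(e[0],1),np.round(e[1],1),e[2])
r=cv2.resize
A=r(S[230:310,190:310],(480,320),interpolation=3)
B=r(S[225:305,375:455],(320,320),interpolation=3)
Cc=r(T[260:330,205:305],(400,280),interpolation=3)
D=r(T[190:260,345:445],(400,280),interpolation=3)
cv2.imwrite("pics/comp1.png",np.vstack([np.hstack([A,B]),np.hstack([Cc,D])]))
E
```

```text
top 1442.5 [247.2 461. ] [38.5 71.5] 79.48839569091797
top 1329.0 [192.6 461.8] [35.6 81.6] 96.4517593383789
top 355.0 [402.6 456.4] [18.8 34.6] 170.74549865722656
top 1741.5 [369.6 320.7] [47.3 48.4] 136.3763885498047
top 623.0 [267.  297.6] [25.4 38.6] 145.04196166992188
top 1430.0 [144.8 270.2] [27.3 95.3] 4.081132888793945
top 252.0 [270.4 223.9] [23.5 99.7] 92.88292694091797
top 954.5 [285.1 255.4] [ 20.1 113.9] 169.27488708496094
top 331.5 [148.1 191.1] [23.5 26.8] 171.86769104003906
```

View pics/comp1.png

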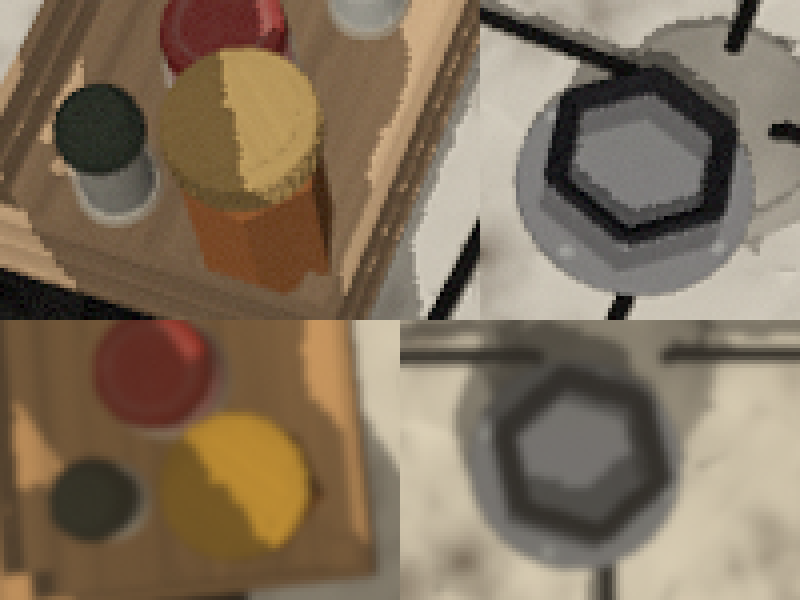

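View pics/wrist0.png

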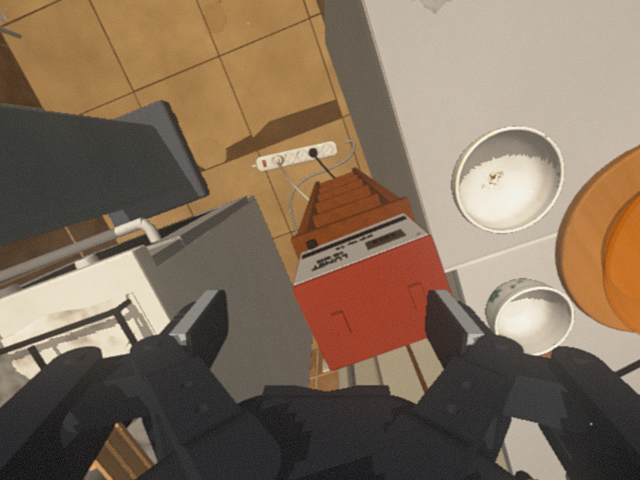

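Crops: the cap top is centred at about scene (250.3,260.3) and top (263.8,301.0). The holder's black lip hexagon is centred at about scene (415.6,263.7) and top (390.9,223). The wrist camera sees only the floor and cart at the left. Next I'll triangulate and get the holder yaw from the lip corners.

```bash
python3 - <<'E'
from h import *
np.set_printoptions(precision=4,suppress=True)
print("cap",tri(ray("scene",(250.3,260.3)),ray("top",(263.8,301))), plane("top",(263.8,301),.117),plane("scene",(250.3,260.3),.117))
print("lip",tri(ray("scene",(415.6,263.7)),ray("top",(390.9,223))), plane("top",(390.9,223),.035),plane("scene",(415.6,263.7),.035))
def hexyaw(n,pts,z,yaw=None):
    P=np.array([plane(n,p,z)[:2] for p in pts]);c=P.mean(0);d=P-c
    a=np.degrees(np.arctan2(d[:,1],d[:,0]));print(n,c,np.hypot(*d.T),a%60, "yaw mod60",(np.degrees(np.angle(np.exp(6j*np.radians(a)).mean()))/6+30)%60)
D=np.array([(567,366),(655,385),(672,480),(602,543),(510,505),(495,428)])
hexyaw("top",(D-[400,320])/4+[345,190],.035)
B=np.array([(655,68),(738,127),(722,218),(632,243),(547,180),(560,92)])
hexyaw("scene",(B-[480,0])/4+[375,225],.035)
# socket floor inner hex in scene
# crate corners for its axis (top view rim outline)
for p in[(195,222),(287,208),(297,323),(204,333)]: print("crate",plane("top",p,.055)[:2])
for nm,p,z in(("green",(218,237),.076),("grey",(261,236),.075),("red",(243,271),.076),("dark",(228,304),.075)): print(nm,plane("top",p,z)[:2])
E
```

```text
cap (array([0.4559, 0.1288, 0.1173]), [np.float64(8.885782657988082e-05), np.float64(8.88578265799005e-05)]) [0.456  0.1288 0.117 ] [0.456 0.129 0.117]
lip (array([ 0.5956, -0.0903,  0.0335]), [np.float64(0.0004960041733451244), np.float64(0.000496004173345089)]) [ 0.5956 -0.0905  0.035 ] [ 0.5946 -0.0899  0.035 ]
top [ 0.5961 -0.0905] [0.0397 0.0448 0.0419 0.0427 0.0417 0.0413] [ 9.5968 12.2308 11.1132  9.9529  5.9846 14.8613] yaw mod60 40.62971466946382
scene [ 0.595  -0.0897] [0.0404 0.0416 0.0415 0.0403 0.0409 0.0427] [13.2202 11.4889 10.6441 14.9666 11.2879 12.7235] yaw mod60 42.385339999566845
crate [0.5965 0.2594]
crate [0.6207 0.0962]
crate [0.4185 0.0784]
crate [0.4024 0.2389]
green [0.5666 0.2136]
grey [0.568  0.1395]
red [0.5076 0.1697]
dark [0.4517 0.1946]
```

The measurements agree:

| Point | Position | Check |
|---|---|---|
| Cap top | (0.456, 0.129, 0.117) | expected z 0.117 |
| Holder | (0.595, −0.090) | lip at z ≈ 0.034, yaw ≈ 41–42° mod 60 |

I'll move to a viewpoint beside the jar to read its yaw.

```bash
python3 -m creep '[{"gripper":0.085,"delta_pos":[-0.0281,-0.0246,0],"delta_rot":[0,0,0]},{"gripper":0.085,"delta_pos":[-0.0281,-0.0246,0],"delta_rot":[0,0,0]},{"gripper":0.085,"delta_pos":[-0.0281,-0.0246,0],"delta_rot":[0,0,0]},{"gripper":0.085,"delta_pos":[-0.0281,-0.0246,0],"delta_rot":[0,0,0]},{"gripper":0.085,"delta_pos":[-0.0281,-0.0246,0],"delta_rot":[0,0,0]},{"gripper":0.085,"delta_pos":[-0.0281,-0.0246,0],"delta_rot":[0,0,0]},{"gripper":0.085,"delta_pos":[-0.0281,-0.0246,0],"delta_rot":[0,0,0]},{"gripper":0.085,"delta_pos":[-0.0281,-0.0246,0],"delta_rot":[0,0,0]},{"gripper":0.085,"delta_pos":[-0.0281,-0.0246,0],"delta_rot":[0,0,0]},{"gripper":0.085,"delta_pos":[-0.0281,-0.0246,0],"delta_rot":[0,0,0]},{"gripper":0.085,"delta_pos":[-0.0281,-0.0246,0],"delta_rot":[0,0,0]}]' 60
python3 -m creep '[{"gripper":0.085,"delta_pos":[-0.0119,-0.0301,0],"delta_rot":[0,0,0]},{"gripper":0.085,"delta_pos":[-0.0119,-0.0301,0],"delta_rot":[0,0,0]},{"gripper":0.085,"delta_pos":[-0.0119,-0.0301,0],"delta_rot":[0,0,0]},{"gripper":0.085,"delta_pos":[-0.0119,-0.0301,0],"delta_rot":[0,0,0]},{"gripper":0.085,"delta_pos":[-0.0119,-0.0301,0],"delta_rot":[0,0,0]},{"gripper":0.085,"delta_pos":[-0.0119,-0.0301,0],"delta_rot":[0,0,0]},{"gripper":0.085,"delta_pos":[-0.0119,-0.0301,0],"delta_rot":[0,0,0]},{"gripper":0.085,"delta_pos":[-0.0119,-0.0301,0],"delta_rot":[0,0,0]},{"gripper":0.085,"delta_pos":[0,0,0.025],"delta_rot":[0,0,0]},{"gripper":0.085,"delta_pos":[0,0,0.025],"delta_rot":[0,0,0]},{"gripper":0.085,"delta_pos":[0,0,0],"delta_rot":[0,0,0]},{"gripper":0.085,"delta_pos":[0,0,0],"delta_rot":[0,0,0]},{"gripper":0.085,"delta_pos":[0,0,0],"delta_rot":[0,0,0]},{"gripper":0.085,"delta_pos":[0,0,0],"delta_rot":[0,0,0]}]'
python3 - <<'E'
from h import *
import json
o=telemetry.observe(); im=vision.snapshot("wrist"); cv2.imwrite("pics/wrist1.png",im[:,:,::-1])
print(o["ee_pos"],o["tool_rot"],o["qpos"],o["time_s"])
json.dump({k:np.asarray(o[k]).tolist() for k in("ee_pos","tool_rot")},open("w1.json","w"))
E
```

```text
time_s: 1.07
ee_pos: [0.4208, 0.2487, 0.2039]
tool_rot: [0.174, 0.985, 0.0, -0.0]
force: [1.1, 0.4, 0.5]
finger_gap: 0.0849
grasp_force: 0.0
time_s: 2.23
ee_pos: [0.4283, -0.0079, 0.1551]
tool_rot: [0.174, 0.985, 0.0, 0.001]
force: [-0.3, -0.6, 0.0]
finger_gap: 0.0849
grasp_force: 0.0
[ 0.42833368 -0.00789936  0.15509374] [1.73561947e-01 9.84822419e-01 3.61136767e-04 9.61270171e-04] [-0.343419    0.23392809  0.29343252  2.15706691 -0.09779116  0.76060723
  1.23517254] 2.2333
```

View pics/wrist1.png

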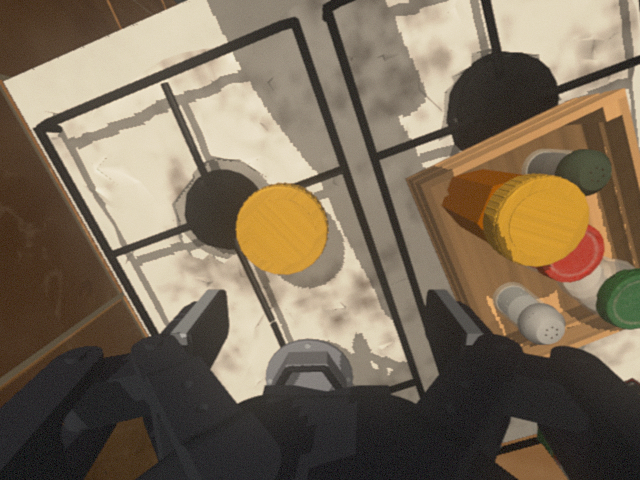

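The wrist view shows the jar's cap at about (542,219), with the body running left to its base near (447,195). Enlarging that for the base and shoulder corners.

```bash
python3 - <<'E'
import cv2,numpy as np
a=cv2.imread("pics/wrist1.png")[160:240,435:535]
a=cv2.convertScaleAbs(a,alpha=1.5,beta=15)
cv2.imwrite("pics/crop2.png",cv2.resize(a,(750,600),interpolation=3))
E
```

```text
(no output)
```

View pics/crop2.png

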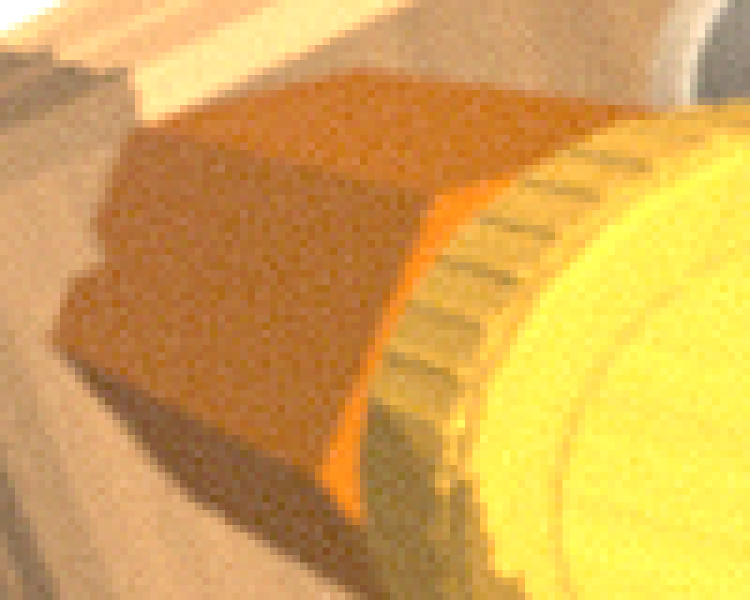

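The crop shows shoulder corners at crop (432,193) and (320,468), base corners at (135,125) and (58,335), and a far base corner at (365,68).

```bash
python3 - <<'E'
from h import *
import json
o=json.load(open("w1.json"))
def P(x,y,z): return plane("wrist",(435+x/7.5,160+y/7.5),z,o)[:2]
for z,a,b in((.086,(432,193),(320,468)),(.006,(135,125),(58,335))):
    A,B=P(*a,z),P(*b,z);d=B-A;L=np.hypot(*d);n=np.array([-d[1],d[0]])/L
    c=(A+B)/2; n=n if n@(np.array([.456,.129])-c)>0 else -n
    print(z,A,B,"L",L,"centre",c+n*.025,"yaw",np.degrees(np.arctan2(n[1],n[0]))%60)
print(P(365,68,.006))
c=plane("wrist",(542,216),.117,o); print("cap",c)
E
```

```text
0.086 [0.43198556 0.11735951] [0.45472626 0.10118431] L 0.02790656091736239 centre [0.45784641 0.12964408] yaw 54.576180331675154
0.006 [0.43283474 0.11835953] [0.45557857 0.10238024] L 0.02779603149350618 centre [0.45857856 0.13082589] yaw 54.90901650061486
[0.43584707 0.14731517]
cap [0.45315175 0.1295076  0.117     ]
```

Jar yaw is about 54.7° mod 60, with edge lengths near 28 mm against 28.9 expected and a consistent centre near (0.4565, 0.129). So the jar must turn about −13° to fit. I'll go over it, descend and grip.

```bash
python3 -m creep '[{"gripper":0.085,"delta_pos":[0.0041,0.0276,0],"delta_rot":[0,0,0]},{"gripper":0.085,"delta_pos":[0.0041,0.0276,0],"delta_rot":[0,0,0]},{"gripper":0.085,"delta_pos":[0.0041,0.0276,0],"delta_rot":[0,0,0]},{"gripper":0.085,"delta_pos":[0.0041,0.0276,0],"delta_rot":[0,0,0]},{"gripper":0.085,"delta_pos":[0.0041,0.0276,0],"delta_rot":[0,0,0]},{"gripper":0.085,"delta_pos":[0,0,0],"delta_rot":[0,0,0]},{"gripper":0.085,"delta_pos":[0,0,0],"delta_rot":[0,0,0]},{"gripper":0.085,"delta_pos":[0,0,0],"delta_rot":[0,0,0]}]'
python3 - <<'E'
from h import *
o=telemetry.observe(); im=vision.snapshot("wrist"); cv2.imwrite("pics/wrist2.png",im[:,:,::-1])
print(o["ee_pos"],o["tool_rot"])
R=Rn.from_quat(o["tool_rot"]).as_matrix(); print("tool delta",R.T@(np.array([.4565,.129,.089])-o["ee_pos"]))
m,b=blobs(im,(15,120,60),(30,255,255),800)
for c in b:
    e=cv2.minEnclosingCircle(c); print(e, plane("wrist",e[0],.117,o))
E
```

```text
time_s: 2.95
ee_pos: [0.4555, 0.1279, 0.1544]
tool_rot: [0.174, 0.985, -0.0, 0.0]
force: [0.5, -0.4, -0.1]
finger_gap: 0.0848
grasp_force: 0.0
[0.45548499 0.12789271 0.15438601] [ 1.73943204e-01  9.84755636e-01 -3.15584368e-05  3.12402648e-04]
tool delta [-0.0005333   0.00138497  0.06538642]
((385.62127685546875, 342.3896484375), 55.35856628417969) [0.53323717 0.14405328 0.117     ]
((142.07894897460938, 247.6052703857422), 51.206119537353516) [0.4114025  0.01544189 0.117     ]
((393.34442138671875, 257.7002258300781), 146.33702087402344) [0.47438386 0.16773943 0.117     ]
```

View pics/wrist2.png

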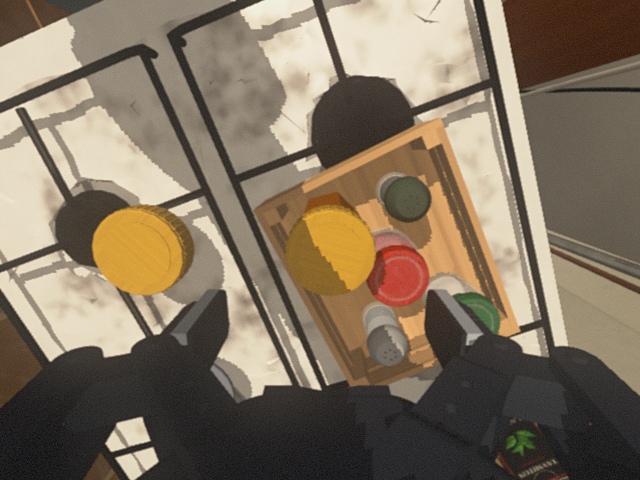

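The cap lies between the fingers at about (332,249), as predicted. Descending 66 mm, then closing at 80 N.

```bash
python3 -m creep '[{"gripper":0.085,"delta_pos":[-0.0005,0.0014,0.016],"delta_rot":[0,0,0]},{"gripper":0.085,"delta_pos":[0,0,0.02],"delta_rot":[0,0,0]},{"gripper":0.085,"delta_pos":[0,0,0.02],"delta_rot":[0,0,0]},{"gripper":0.085,"delta_pos":[0,0,0.01],"delta_rot":[0,0,0]},{"gripper":0.085,"delta_pos":[0,0,0],"delta_rot":[0,0,0]},{"gripper":0.085,"delta_pos":[0,0,0],"delta_rot":[0,0,0]}]'
python3 -m creep '[{"gripper":0.07,"delta_pos":[0,0,0],"delta_rot":[0,0,0]},{"gripper":0.066,"delta_pos":[0,0,0],"delta_rot":[0,0,0]},{"gripper":0.062,"delta_pos":[0,0,0],"delta_rot":[0,0,0]},{"gripper":0.058,"delta_pos":[0,0,0],"delta_rot":[0,0,0]},{"gripper":0.05,"delta_pos":[0,0,0],"delta_rot":[0,0,0]},{"gripper":0.04,"delta_pos":[0,0,0],"delta_rot":[0,0,0]},{"gripper":0.04,"delta_pos":[0,0,0],"delta_rot":[0,0,0]},{"gripper":0.04,"delta_pos":[0,0,0],"delta_rot":[0,0,0]}]' 80
```

```text
time_s: 3.5
ee_pos: [0.4563, 0.1286, 0.0881]
tool_rot: [0.175, 0.985, -0.0, -0.0]
force: [-0.8, -0.0, -0.1]
finger_gap: 0.0851
grasp_force: 0.0
time_s: 4.17
ee_pos: [0.4564, 0.1296, 0.0881]
tool_rot: [0.174, 0.985, 0.0, 0.0]
force: [-1.5, 0.2, 2.5]
finger_gap: 0.0402
grasp_force: 1.3
```

The gap closed to 40 mm with no grip force, which isn't a 60 mm cap. I need to look before doing anything else.

```bash
python3 - <<'E'
from h import *
o=telemetry.observe(); print(o["finger_gap"],o["grasp_force"],o["force"],o["ee_pos"])
w=vision.snapshot("wrist"); s=vision.snapshot("scene")
cv2.imwrite("pics/s3.png",s[:,:,::-1])
a=cv2.resize(w[150:400,150:550],(480,300)); b=cv2.resize(s[150:350,120:440],(480,300))
cv2.imwrite("pics/c3.png",np.vstack([a,b])[:,:,::-1])
E
```

```text
0.04018123003495552 1.3380390778183937 [-1.52543822  0.20183439  2.54522278] [0.45644154 0.12956142 0.08808321]
```

View pics/c3.png

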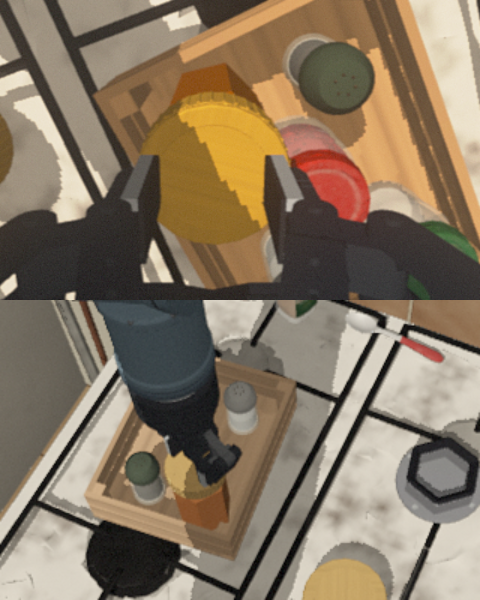

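The fingers closed above the cap: they overlap its outline inside the 60 mm rim. Their pixel spacing also puts the tips well behind the nominal TCP. A gentle 2 mm touch probe on the cap top will fix the true tip height.

```bash
python3 -m creep '[{"gripper":0.04,"delta_pos":[0,0,0.002],"delta_rot":[0,0,0]},{"gripper":0.04,"delta_pos":[0,0,0],"delta_rot":[0,0,0]}]'; python3 - <<'E'
from h import *
o=telemetry.observe(); print(o["force"],o["wrist_torque"],o["ee_pos"],o["finger_gap"],o["grasp_force"])
E
```

```text
time_s: 4.43
ee_pos: [0.4569, 0.1297, 0.0869]
tool_rot: [0.174, 0.985, 0.0, 0.0]
force: [-4.6, -1.7, 18.9]
finger_gap: 0.0402
grasp_force: 9.6
[-4.57061016 -1.69918839 18.87493487] [-0.3022653   0.90988963  0.01859261] [0.45687231 0.12966472 0.08686861] 0.04017705010384131 9.565954343124758
```

Contact confirmed (about 19 N up). The tips sit about 29 mm behind the nominal TCP at this opening, so I'll back off, open, go 23 mm lower than before and grip.

```bash
python3 -m creep '[{"gripper":0.04,"delta_pos":[0,0,-0.012],"delta_rot":[0,0,0]},{"gripper":0.085,"delta_pos":[0,0,0],"delta_rot":[0,0,0]},{"gripper":0.085,"delta_pos":[0,0,0],"delta_rot":[0,0,0]},{"gripper":0.085,"delta_pos":[0,0,0],"delta_rot":[0,0,0]},{"gripper":0.085,"delta_pos":[0,0,0],"delta_rot":[0,0,0]},{"gripper":0.085,"delta_pos":[0,0,0],"delta_rot":[0,0,0]},{"gripper":0.085,"delta_pos":[0,0,0],"delta_rot":[0,0,0]}]' 80
python3 - <<'E'
from h import *
o=telemetry.observe(); R=Rn.from_quat(o["tool_rot"]).as_matrix(); print(o["force"],o["finger_gap"],o["ee_pos"],"tool delta",R.T@(np.array([.4565,.129,.065])-o["ee_pos"]))
m=vision.snapshot("scene")[235:310,215:285]; b=vision.snapshot("top")
hs=cv2.cvtColor(m,cv2.COLOR_RGB2HSV)
cv2.imwrite("pics/c4.png",np.vstack([cv2.resize(vision.snapshot("wrist")[150:400,150:550],(480,300)),cv2.resize(vision.snapshot("scene")[200:300,180:340],(480,300))])[:,:,::-1])
E
```

```text
time_s: 5.02
ee_pos: [0.4561, 0.1293, 0.0975]
tool_rot: [0.174, 0.985, -0.0, -0.0]
force: [-0.0, 0.3, -0.0]
finger_gap: 0.085
grasp_force: 0.0
[-0.0006926   0.33987158 -0.0271279 ] 0.08496162911935476 [0.45605554 0.12933931 0.09752023] tool delta [-0.00054865 -0.00014993  0.03252006]
```

```bash
python3 -m creep '[{"gripper":0.085,"delta_pos":[0,0,0.01],"delta_rot":[0,0,0]},{"gripper":0.085,"delta_pos":[0,0,0.01],"delta_rot":[0,0,0]},{"gripper":0.085,"delta_pos":[0,0,0.006],"delta_rot":[0,0,0]},{"gripper":0.085,"delta_pos":[0,0,0.006],"delta_rot":[0,0,0]},{"gripper":0.085,"delta_pos":[0,0,0],"delta_rot":[0,0,0]},{"gripper":0.085,"delta_pos":[0,0,0],"delta_rot":[0,0,0]}]'
python3 -m creep '[{"gripper":0.07,"delta_pos":[0,0,0],"delta_rot":[0,0,0]},{"gripper":0.066,"delta_pos":[0,0,0],"delta_rot":[0,0,0]},{"gripper":0.062,"delta_pos":[0,0,0],"delta_rot":[0,0,0]},{"gripper":0.058,"delta_pos":[0,0,0],"delta_rot":[0,0,0]},{"gripper":0.052,"delta_pos":[0,0,0],"delta_rot":[0,0,0]},{"gripper":0.05,"delta_pos":[0,0,0],"delta_rot":[0,0,0]},{"gripper":0.05,"delta_pos":[0,0,0],"delta_rot":[0,0,0]}]' 80
```

```text
time_s: 5.72
ee_pos: [0.4559, 0.1292, 0.0653]
tool_rot: [0.174, 0.985, -0.0, -0.001]
force: [-1.1, -0.1, 0.2]
finger_gap: 0.0855
grasp_force: 0.0
time_s: 6.3
ee_pos: [0.457, 0.1302, 0.067]
tool_rot: [0.174, 0.985, 0.001, 0.001]
force: [-1.9, 0.4, 9.5]
finger_gap: 0.0582
grasp_force: 83.2
```

Firm grip: opening 58 mm, 83 N. Lifting 110 mm straight up, slowly at first.

```bash
python3 -m creep '[{"gripper":0.05,"delta_pos":[0,0,-0.003],"delta_rot":[0,0,0]},{"gripper":0.05,"delta_pos":[0,0,-0.007],"delta_rot":[0,0,0]},{"gripper":0.05,"delta_pos":[0,0,-0.01],"delta_rot":[0,0,0]},{"gripper":0.05,"delta_pos":[0,0,-0.015],"delta_rot":[0,0,0]},{"gripper":0.05,"delta_pos":[0,0,-0.015],"delta_rot":[0,0,0]},{"gripper":0.05,"delta_pos":[0,0,-0.015],"delta_rot":[0,0,0]},{"gripper":0.05,"delta_pos":[0,0,-0.015],"delta_rot":[0,0,0]},{"gripper":0.05,"delta_pos":[0,0,-0.015],"delta_rot":[0,0,0]},{"gripper":0.05,"delta_pos":[0,0,-0.015],"delta_rot":[0,0,0]},{"gripper":0.05,"delta_pos":[0,0,0],"delta_rot":[0,0,0]},{"gripper":0.05,"delta_pos":[0,0,0],"delta_rot":[0,0,0]},{"gripper":0.05,"delta_pos":[0,0,0],"delta_rot":[0,0,0]}]'
python3 - <<'E'
from h import *
o=telemetry.observe(); R=Rn.from_quat(o["tool_rot"]).as_matrix(); print(o["force"],o["ee_pos"],o["qpos"],o["tool_rot"],"tool delta to over holder",R.T@(np.array([.5953,-.0902,o["ee_pos"][2]])-o["ee_pos"]))
E
```

```text
time_s: 7.3
ee_pos: [0.4556, 0.1292, 0.1753]
tool_rot: [0.174, 0.985, -0.0, -0.0]
force: [-0.4, 0.2, -3.9]
finger_gap: 0.0579
grasp_force: 86.5
[-0.43816711  0.21222212 -3.93640684] [0.45559055 0.12920599 0.17532807] [-0.56830581  0.27769231  0.23205767  2.02940926 -0.08438111  0.84449608
  0.93240798] [ 1.73977184e-01  9.84749515e-01 -3.01045137e-04 -4.91250678e-04] tool delta to over holder [-2.06430984e-01 -1.58252855e-01 -5.72220293e-05]
```

The jar is held (−3.9 N). Moving over the holder, then turning −13.2° in world, which is +0.23 rad about tool z.

```bash
python3 -m creep '[{"gripper":0.05,"delta_pos":[-0.0104,-0.008,0],"delta_rot":[0,0,0]},{"gripper":0.05,"delta_pos":[-0.021,-0.016,0],"delta_rot":[0,0,0]},{"gripper":0.05,"delta_pos":[-0.025,-0.0192,0],"delta_rot":[0,0,0]},{"gripper":0.05,"delta_pos":[-0.025,-0.0192,0],"delta_rot":[0,0,0]},{"gripper":0.05,"delta_pos":[-0.025,-0.0192,0],"delta_rot":[0,0,0]},{"gripper":0.05,"delta_pos":[-0.025,-0.0192,0],"delta_rot":[0,0,0]},{"gripper":0.05,"delta_pos":[-0.025,-0.0192,0],"delta_rot":[0,0,0]},{"gripper":0.05,"delta_pos":[-0.022,-0.0169,0],"delta_rot":[0,0,0]},{"gripper":0.05,"delta_pos":[-0.018,-0.0138,0],"delta_rot":[0,0,0]},{"gripper":0.05,"delta_pos":[-0.01,-0.0076,0],"delta_rot":[0,0,0]},{"gripper":0.05,"delta_pos":[0,0,0],"delta_rot":[0,0,0.05]},{"gripper":0.05,"delta_pos":[0,0,0],"delta_rot":[0,0,0.07]},{"gripper":0.05,"delta_pos":[0,0,0],"delta_rot":[0,0,0.07]},{"gripper":0.05,"delta_pos":[0,0,0],"delta_rot":[0,0,0.04]},{"gripper":0.05,"delta_pos":[0,0,0],"delta_rot":[0,0,0]},{"gripper":0.05,"delta_pos":[0,0,0],"delta_rot":[0,0,0]},{"gripper":0.05,"delta_pos":[0,0,0],"delta_rot":[0,0,0]}]'
python3 - <<'E'
from h import *
import json
o=telemetry.observe(); R=Rn.from_quat(o["tool_rot"]).as_matrix(); print(o["force"],o["ee_pos"],o["qpos"],o["tool_rot"],R.T@(np.array([.5953,-.0902,o["ee_pos"][2]])-o["ee_pos"]),Rn.from_quat(o["tool_rot"]).as_euler("zyx",degrees=True))
json.dump({k:np.asarray(o[k]).tolist() for k in("ee_pos","tool_rot")},open("w3.json","w"))
w=vision.snapshot("wrist"); s=vision.snapshot("scene")
cv2.imwrite("pics/w5.png",w[:,:,::-1]);cv2.imwrite("pics/s5.png",s[:,:,::-1])
a=cv2.resize(w[90:330,165:485],(400,300),interpolation=3); b=cv2.resize(s[200:320,340:500],(800,600),interpolation=3)
b=b.copy(); b[:300,:400]=a if False else b[:300,:400]
cv2.imwrite("pics/c5.png",cv2.convertScaleAbs(b[:,:,::-1],alpha=1.2))
E
```

```text
time_s: 8.72
ee_pos: [0.5955, -0.0894, 0.1753]
tool_rot: [0.285, 0.959, -0.0, -0.001]
force: [-0.1, 0.5, -5.3]
finger_gap: 0.0581
grasp_force: 86.5
[-0.07295224  0.4938032  -5.32316698] [ 0.59552468 -0.08944892  0.17534728] [-0.18622899  0.50456192  0.35791968  1.71283616 -0.20799197  0.96279157
  1.2432461 ] [ 2.84949678e-01  9.58542314e-01 -2.12021023e-05 -5.59950240e-04] [-2.22103603e-04 -7.51847606e-04  3.47475426e-08] [-1.46888305e+02 -6.21977356e-02 -1.79984045e+02]
```

View pics/c5.png

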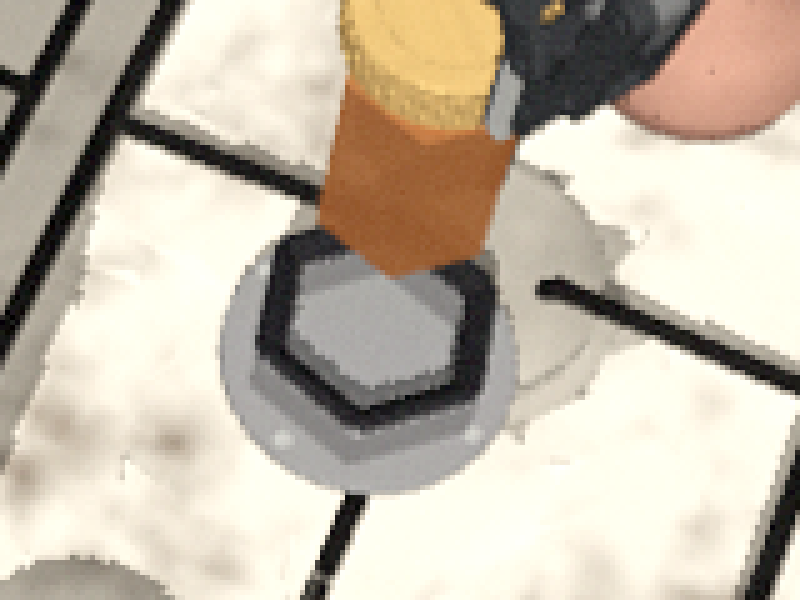

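The scene crop shows the jar upright over the socket, with its base corners at crop (320,222), (393,278) and (487,252). I'll check its centre and yaw against the holder's.

```bash
python3 - <<'E'
from h import *
np.set_printoptions(precision=4,suppress=True)
def go(pts,z,name):
    P=np.array([plane("scene",(340+x/5,200+y/5),z)[:2] for x,y in pts])
    c=(P[0]+P[-1]-P[1]) if len(P)==3 else P.mean(0)
    d=P-c;a=np.degrees(np.arctan2(d[:,1],d[:,0]))
    print(name,c,np.hypot(*d.T),a%60,"yaw",(np.degrees(np.angle(np.exp(6j*np.radians(a)).mean()))/6+30)%60, np.linalg.norm(np.diff(P,axis=0),axis=1))
go([(320,222),(393,278),(487,252)],.1143,"jar base")
go([(347,80),(420,138),(515,140)],.1943,"shoulder")
go([(290,335),(372,388),(457,352)],.006,"floor hex (near 3)")
go([(257,338),(363,428),(478,392)],.035,"lip near 3")
E
```

```text
jar base [ 0.5965 -0.0909] [0.03   0.0289 0.0281] [11.4252  8.3496 11.8178] yaw 40.535535090086256 [0.0281 0.03  ]
shoulder [ 0.5881 -0.0915] [0.0261 0.0194 0.0266] [52.9705  2.9509  9.8325] yaw 32.08389283086133 [0.0266 0.0261]
floor hex (near 3) [ 0.6158 -0.0843] [0.032  0.0329 0.0326] [18.9275 19.2206 17.5761] yaw 48.575167672546016 [0.0326 0.032 ]
lip near 3 [ 0.5988 -0.0858] [0.0396 0.0449 0.0454] [13.082  17.645   9.6954] yaw 43.462310560893464 [0.0454 0.0396]
```

Jar base is near (0.596, −0.091) with yaw 40.5°, matching the holder to about 1 mm and 1°. Lowering to just above the lip, then easing in.

```bash
python3 -m creep '[{"gripper":0.05,"delta_pos":[0,0,0.01],"delta_rot":[0,0,0]},{"gripper":0.05,"delta_pos":[0,0,0.017],"delta_rot":[0,0,0]},{"gripper":0.05,"delta_pos":[0,0,0.017],"delta_rot":[0,0,0]},{"gripper":0.05,"delta_pos":[0,0,0.015],"delta_rot":[0,0,0]},{"gripper":0.05,"delta_pos":[0,0,0.01],"delta_rot":[0,0,0]},{"gripper":0.05,"delta_pos":[0,0,0],"delta_rot":[0,0,0]},{"gripper":0.05,"delta_pos":[0,0,0],"delta_rot":[0,0,0]}]' && python3 -m creep '[{"gripper":0.05,"delta_pos":[0,0,0.004],"delta_rot":[0,0,0]},{"gripper":0.05,"delta_pos":[0,0,0.004],"delta_rot":[0,0,0]},{"gripper":0.05,"delta_pos":[0,0,0.004],"delta_rot":[0,0,0]},{"gripper":0.05,"delta_pos":[0,0,0],"delta_rot":[0,0,0]},{"gripper":0.05,"delta_pos":[0,0,0],"delta_rot":[0,0,0]}]'
```

```text
time_s: 9.4
ee_pos: [0.5956, -0.09, 0.1064]
tool_rot: [0.286, 0.958, -0.0, -0.001]
force: [0.6, 0.3, -4.6]
finger_gap: 0.0581
grasp_force: 86.8
time_s: 9.82
ee_pos: [0.5958, -0.0899, 0.0948]
tool_rot: [0.286, 0.958, -0.0, -0.0]
force: [0.2, 0.0, -4.6]
finger_gap: 0.0581
grasp_force: 86.8
```

```bash
python3 -m creep '[{"gripper":0.05,"delta_pos":[0,0,0.004],"delta_rot":[0,0,0]},{"gripper":0.05,"delta_pos":[0,0,0.004],"delta_rot":[0,0,0]},{"gripper":0.05,"delta_pos":[0,0,0.003],"delta_rot":[0,0,0]},{"gripper":0.05,"delta_pos":[0,0,0],"delta_rot":[0,0,0]},{"gripper":0.05,"delta_pos":[0,0,0],"delta_rot":[0,0,0]}]'; python3 -c "
from plant import telemetry as t;o=t.observe();print(o['force'],o['wrist_torque'])"
```

```text
time_s: 10.23
ee_pos: [0.5958, -0.09, 0.0836]
tool_rot: [0.286, 0.958, -0.0, -0.0]
force: [-1.0, 0.1, -4.2]
finger_gap: 0.058
grasp_force: 86.8
[-0.96491915  0.08553255 -4.20065908] [ 0.01844116  0.01015041 -0.02520392]
```

Entering freely. Continuing to the floor, expected at TCP z ≈ 0.067.

```bash
python3 -m creep '[{"gripper":0.05,"delta_pos":[0,0,0.004],"delta_rot":[0,0,0]},{"gripper":0.05,"delta_pos":[0,0,0.004],"delta_rot":[0,0,0]},{"gripper":0.05,"delta_pos":[0,0,0.004],"delta_rot":[0,0,0]},{"gripper":0.05,"delta_pos":[0,0,0.002],"delta_rot":[0,0,0]},{"gripper":0.05,"delta_pos":[0,0,0],"delta_rot":[0,0,0]},{"gripper":0.05,"delta_pos":[0,0,0],"delta_rot":[0,0,0]}]'; python3 -c "
from plant import telemetry as t;o=t.observe();print(o['force'],o['wrist_torque'])"
```

```text
time_s: 10.73
ee_pos: [0.5959, -0.09, 0.0697]
tool_rot: [0.286, 0.958, -0.0, -0.0]
force: [-0.0, -0.0, -2.9]
finger_gap: 0.058
grasp_force: 86.8
[-0.00513831 -0.03808388 -2.92201728] [-0.03570682 -0.05538871 -0.00146041]
```

```bash
python3 -m creep '[{"gripper":0.05,"delta_pos":[0,0,0.002],"delta_rot":[0,0,0]},{"gripper":0.05,"delta_pos":[0,0,0.001],"delta_rot":[0,0,0]},{"gripper":0.05,"delta_pos":[0,0,0.001],"delta_rot":[0,0,0]},{"gripper":0.05,"delta_pos":[0,0,0],"delta_rot":[0,0,0]},{"gripper":0.05,"delta_pos":[0,0,0],"delta_rot":[0,0,0]}]'; python3 -c "
from plant import telemetry as t;o=t.observe();print(o['force'],o['wrist_torque'])"
```

```text
time_s: 11.15
ee_pos: [0.5968, -0.09, 0.0672]
tool_rot: [0.286, 0.958, 0.0, 0.001]
force: [-3.1, 0.4, 6.7]
finger_gap: 0.0583
grasp_force: 88.0
[-3.08353595  0.40625319  6.7187051 ] [0.09719565 0.52382832 0.00417276]
```

Seated: z stopped at 0.067 with an upward reaction, the same height as on the crate floor. Now unscrewing: 100 N grip and the first 30°, reading the torque.

```bash
python3 -m creep '[{"gripper":0.05,"delta_pos":[0,0,0],"delta_rot":[0,0,0]},{"gripper":0.05,"delta_pos":[0,0,0],"delta_rot":[0,0,0]},{"gripper":0.05,"delta_pos":[0,0,0],"delta_rot":[0,0,-0.075]},{"gripper":0.05,"delta_pos":[0,0,0],"delta_rot":[0,0,-0.075]},{"gripper":0.05,"delta_pos":[0,0,0],"delta_rot":[0,0,-0.075]},{"gripper":0.05,"delta_pos":[0,0,0],"delta_rot":[0,0,-0.075]}]' 100; cat > st.py <<'E'
from h import *
o=telemetry.observe();R=Rn.from_quat(o["tool_rot"]).as_matrix()
print("F",o["force"].round(1),"T",o["wrist_torque"].round(2),"yaw",np.degrees(np.arctan2(R[1,0],R[0,0]))%360,"tilt",np.degrees(np.arccos(-R[2,2])),"q7",o["qpos"][6])
E
python3 st.py
python3 -m creep '[{"gripper":0.05,"delta_pos":[0,0,0],"delta_rot":[0,0,-0.075]},{"gripper":0.05,"delta_pos":[0,0,0],"delta_rot":[0,0,-0.075]},{"gripper":0.05,"delta_pos":[0,0,0],"delta_rot":[0,0,-0.075]}]'; python3 st.py
```

```text
time_s: 11.65
ee_pos: [0.5971, -0.0903, 0.0674]
tool_rot: [0.138, 0.99, 0.0, 0.001]
force: [-0.8, 0.6, 4.5]
finger_gap: 0.0575
grasp_force: 105.2
F [-0.8  0.6  4.5] T [ 0.06  0.28 -0.36] yaw 164.10483780835858 tilt 0.1390680978673645 q7 1.534965957435627
time_s: 11.9
ee_pos: [0.5973, -0.0904, 0.0673]
tool_rot: [0.026, 1.0, -0.0, 0.001]
force: [-0.8, 0.5, 4.8]
finger_gap: 0.0573
grasp_force: 105.3
F [-0.8  0.5  4.8] T [ 0.    0.17 -0.42] yaw 176.98658385200204 tilt 0.16517514387321933 q7 1.7171895074152372
```

The torque is steady at about 0.4 N m, so the cap is turning against the braced jar (30° done). Continuing in steps.

```bash
python3 -m creep '[{"gripper":0.05,"delta_pos":[0,0,0],"delta_rot":[0,0,-0.075]},{"gripper":0.05,"delta_pos":[0,0,0],"delta_rot":[0,0,-0.075]},{"gripper":0.05,"delta_pos":[0,0,0],"delta_rot":[0,0,-0.075]},{"gripper":0.05,"delta_pos":[0,0,0],"delta_rot":[0,0,-0.075]}]'; python3 st.py
python3 -m creep '[{"gripper":0.05,"delta_pos":[0,0,0],"delta_rot":[0,0,-0.06]},{"gripper":0.05,"delta_pos":[0,0,0],"delta_rot":[0,0,-0.06]}]'; python3 st.py
python3 -m creep '[{"gripper":0.05,"delta_pos":[0,0,0],"delta_rot":[0,0,-0.06]},{"gripper":0.05,"delta_pos":[0,0,0],"delta_rot":[0,0,-0.06]}]'; python3 st.py
```

```text
time_s: 12.23
ee_pos: [0.5978, -0.0905, 0.0676]
tool_rot: [-0.123, 0.992, -0.0, 0.002]
force: [-0.3, 0.3, 7.7]
finger_gap: 0.0577
grasp_force: 105.7
F [-0.3  0.3  7.7] T [-0.12  0.1  -0.29] yaw 194.17936442580833 tilt 0.2151751164567595 q7 1.9608490577475952
time_s: 12.4
ee_pos: [0.5983, -0.0904, 0.0684]
tool_rot: [-0.182, 0.983, -0.001, 0.002]
force: [-1.9, 0.5, 12.3]
finger_gap: 0.0579
grasp_force: 106.0
F [-1.9  0.5 12.3] T [ 0.18  0.47 -0.16] yaw 201.02715470139867 tilt 0.2619666328447806 q7 2.0581492443664957
time_s: 12.57
ee_pos: [0.5982, -0.0903, 0.0684]
tool_rot: [-0.241, 0.97, -0.001, 0.002]
force: [-1.9, 1.2, 11.2]
finger_gap: 0.0579
grasp_force: 106.0
F [-1.9  1.2 11.2] T [ 0.19  0.42 -0.19] yaw 207.9163052542797 tilt 0.25874615650912336 q7 2.156050770394333
```

The torque fell at about 50° of turn and the seal pushed up 1 mm, so the threads are letting go. Adding 13° to allow for the jar's play in the socket (about 66° relative), then checking.

```bash
python3 -m creep '[{"gripper":0.05,"delta_pos":[0,0,0],"delta_rot":[0,0,-0.06]},{"gripper":0.05,"delta_pos":[0,0,0],"delta_rot":[0,0,-0.06]},{"gripper":0.05,"delta_pos":[0,0,0],"delta_rot":[0,0,-0.055]},{"gripper":0.05,"delta_pos":[0,0,0],"delta_rot":[0,0,-0.05]},{"gripper":0.05,"delta_pos":[0,0,0],"delta_rot":[0,0,0]},{"gripper":0.05,"delta_pos":[0,0,0],"delta_rot":[0,0,0]}]'; python3 st.py
python3 -m creep '[{"gripper":0.05,"delta_pos":[0,0,-0.001],"delta_rot":[0,0,0]},{"gripper":0.05,"delta_pos":[0,0,-0.001],"delta_rot":[0,0,0]},{"gripper":0.05,"delta_pos":[0,0,-0.0015],"delta_rot":[0,0,0]},{"gripper":0.05,"delta_pos":[0,0,0],"delta_rot":[0,0,0]},{"gripper":0.05,"delta_pos":[0,0,0],"delta_rot":[0,0,0]}]'; python3 st.py
```

```text
time_s: 13.07
ee_pos: [0.5983, -0.0903, 0.0684]
tool_rot: [-0.348, 0.938, -0.001, 0.002]
force: [-2.3, 1.2, 11.8]
finger_gap: 0.0581
grasp_force: 106.0
F [-2.3  1.2 11.8] T [0.11 0.38 0.1 ] yaw 220.70195534877396 tilt 0.26977549219707436 q7 2.3381949969867883
time_s: 13.48
ee_pos: [0.5958, -0.0901, 0.0693]
tool_rot: [-0.348, 0.938, 0.0, -0.0]
force: [1.1, 0.5, 0.1]
finger_gap: 0.0579
grasp_force: 106.3
F [1.1 0.5 0.1] T [ 0.04 -0.02 -0.03] yaw 220.685084076191 tilt 0.02240437308195493 q7 2.3380254031190826
```

Free, with about 0 N. Lifting 5 mm to check, then the rest: the target is TCP z ≈ 0.1005, which puts the cap edge at about 0.131 against the mouth at 0.111.

```bash
python3 -m creep '[{"gripper":0.05,"delta_pos":[0,0,-0.002],"delta_rot":[0,0,0]},{"gripper":0.05,"delta_pos":[0,0,-0.002],"delta_rot":[0,0,0]},{"gripper":0.05,"delta_pos":[0,0,-0.001],"delta_rot":[0,0,0]},{"gripper":0.05,"delta_pos":[0,0,0],"delta_rot":[0,0,0]},{"gripper":0.05,"delta_pos":[0,0,0],"delta_rot":[0,0,0]}]'; python3 st.py
```

```text
time_s: 13.9
ee_pos: [0.596, -0.09, 0.0745]
tool_rot: [-0.348, 0.938, -0.0, 0.0]
force: [-0.3, -0.9, -0.3]
finger_gap: 0.0574
grasp_force: 106.3
F [-0.3 -0.9 -0.3] T [ 0.07  0.02 -0.  ] yaw 220.69137396418054 tilt 0.008863498271583125 q7 2.3383649159927193
```

Only the cap's weight is felt, so the jar is staying put. Lifting the remaining 26 mm and verifying with a picture.

```bash
python3 -m creep '[{"gripper":0.05,"delta_pos":[0,0,-0.004],"delta_rot":[0,0,0]},{"gripper":0.05,"delta_pos":[0,0,-0.006],"delta_rot":[0,0,0]},{"gripper":0.05,"delta_pos":[0,0,-0.006],"delta_rot":[0,0,0]},{"gripper":0.05,"delta_pos":[0,0,-0.006],"delta_rot":[0,0,0]},{"gripper":0.05,"delta_pos":[0,0,-0.004],"delta_rot":[0,0,0]},{"gripper":0.05,"delta_pos":[0,0,0],"delta_rot":[0,0,0]},{"gripper":0.05,"delta_pos":[0,0,0],"delta_rot":[0,0,0]},{"gripper":0.05,"delta_pos":[0,0,0],"delta_rot":[0,0,0]}]'; python3 st.py; python3 - <<'E'
from h import *
s=vision.snapshot("scene"); cv2.imwrite("pics/s6.png",s[:,:,::-1])
cv2.imwrite("pics/c6.png",cv2.convertScaleAbs(cv2.resize(s[190:310,340:500],(800,600),interpolation=3)[:,:,::-1],alpha=1.2))
def px(X):
    c=C["scene"];p=c["mtx"]@(c["R"]@np.array(X)+c["t"]);p=p[:2]/p[2];return (p-[340,190])*5
print("mouth",px([.5955,-.09,.113]),"cap edge near side", [px([.5955+.03*np.cos(a),-.09+.03*np.sin(a),.131]).round() for a in np.radians([-153,-90,150])],"cap top c",px([.5955,-.09,.150]))
E
```

```text
time_s: 14.57
ee_pos: [0.5958, -0.0899, 0.1003]
tool_rot: [-0.348, 0.938, 0.0, -0.0]
force: [-0.2, 0.5, -0.7]
finger_gap: 0.0578
grasp_force: 106.3
F [-0.2  0.5 -0.7] T [-0.02 -0.02  0.04] yaw 220.69656992985668 tilt 0.018375762868951057 q7 2.339969614001202
mouth [408.99527298 250.06574517] cap edge near side [array([428., 310.]), array([512., 257.]), array([338., 272.])] cap top c [424.7046822  188.83455075]
```

View pics/c6.png

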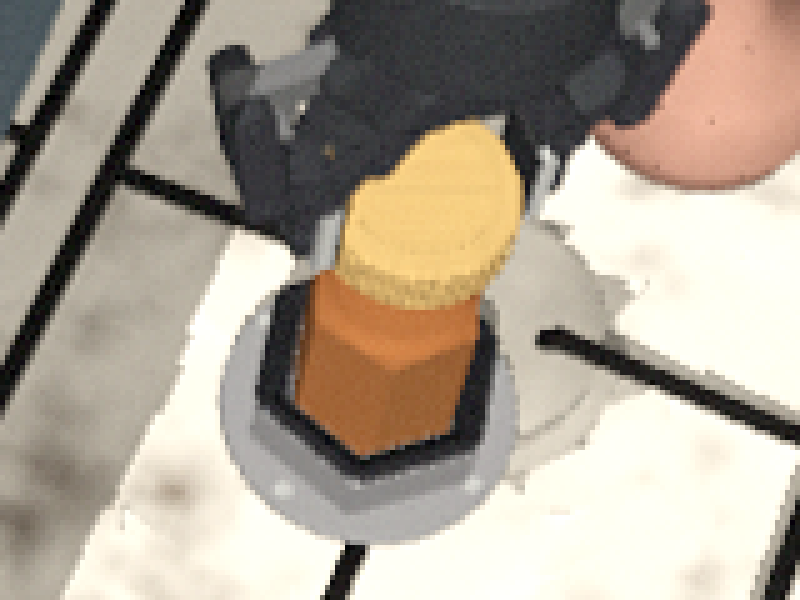

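The jar stands seated and upright in the socket. The level cap's near lower edge is at about crop (425,308) against a predicted 310 for z = 0.131, so it is 20 mm above the mouth. Handing in.

```bash
python3 -c "
from plant import ctrl;print(ctrl.job_done())"
```

```text
the job is handed in; nothing more can be done
None
```

The job is handed in at about 14.6 s: the jar is seated upright in the holder, and the unscrewed cap is held level about 20 mm above its mouth; the first grip closed above the cap and touched its top (about 19 N) before a second one held.

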